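Try a caddy cap on the thread gauge and sort it

ROBOT

A 6-joint arm with a two-finger parallel gripper is mounted at the origin on the work surface. World frame = base frame: x ahead of the robot, y to its left, z up, the work surface at z = 0. Lengths are in m, angles in rad, forces in N, time in s.
With the tool pointing down it reaches from about 0.4 to 0.925 m from the base axis. Payload 3.4 kg.
Tool frame: the origin (TCP) lies at the very end of the fingers, on their centre line; the grasp point (between the pads) lies 19 mm behind it (manip.grip_depth is the distance from the TCP to the grasp point, in m); x points along the fingers, z is the direction in which the jaws open and shut, and the axes are right-handed (so a half turn about x gives the same grasp; the last joint's range is limited). The gripper opens to 85 mm and grips with 20 to 120 N. Pads are 22 mm wide; open, the fingers measure 114 mm over their backs; the gripper's body (76 mm by 85 mm) begins 54 mm behind the grasp point. The pads swing forward as they close: fully open they stand 13 mm farther back than shut.
Start: joints at [-1.339, 0.307, 1.506, -0, 1.328, -0.073], TCP at [0.173, -0.548, 0.231] pointing down, gripper open.
Joint ranges: [-3.12, 3.12], [-1.05, 2.28], [0.14, 2.33], [-1.42, 4.57], [0.1, 2.73], [-2.68, 2.68]. Speed limits (rad/s): [2.57, 2.57, 3.14, 3.14, 3.14, 3.14].

INTERFACE

Orientations are given as [roll, pitch, yaw] about the fixed x, y, z axes, in that order (R = Rz(yaw) Ry(pitch) Rx(roll)).
In Python, from rig import manip gives the robot as it stands.
- The arm moves only by the tool play_rows, never from a script. Its argument "targets" is a list of rows, each a list of 6 numbers: the shift along the world's x, y, z in cm, then the turn, a rotation vector about the world's x, y, z in rad. A call has 1 to 12 rows; each row shifts and turns the pose as measured when the row begins; what a row does not reach is not made up. A row lasts 1/10 s, in which the tool goes at most 50 mm and 8.59 degrees, less where a joint would pass 70% of its speed; a pose out of reach is approached as far as the arm can. A call with a gripper value outside its range is refused whole. "claw" is the closure, from 0 (fully open) to 1 (shut), set as the call begins (left out, the last holds). The fingers move at their own pace and stop on an object; the grip force is fixed at half the most. Time passes only in rows, so rows that do not move let the fingers close. It gives the time, the measured TCP pose, the force and the opening at its end, in the units of the state.
- manip.sense(): the state, without advancing time (a new reading comes with each control period).
- manip.snapshot(name): name is "scene" or "top" or "wrist"; returns the picture (400x640x3 uint8, blue, green, red); there is no depth.
- manip.camera_model(name): a dict with "K" (3x3 intrinsics, pixels), "rvec" (rotation vector, rad) and "tvec" (3), from world to camera coordinates, as OpenCV has them; the wrist camera has in their place "mount" (4x4, takes a point from camera to tool coordinates, whose origin is the TCP and whose axes are the tool frame's). Camera axes: x right, y down, z forward; pixel columns grow to the right and rows downward; lengths in m; the calibration is good to about 2 mm. A picture is of the moment at which its call begins: read the wrist's pose just before it. camera_model takes no time and is no camera call.
- manip.close_job(): hands the job in, once; it reports no verdict.
The state is a dict: "time": time; "qpos": joint angles; "dq": joint speeds; "joint_torque": joint torques, N m; "tcp_pos": TCP position; "tcp_rot": TCP orientation; "ft_force": force on the tool from outside, world axes, zero at the start; "ft_torque": the same for the moment, N m; "gripper_width": finger opening in m.
Only numpy, scipy, OpenCV 4.12 (cv2) and the standard library are available. Lean on these libraries where they do the work, as an engineer would, in place of code of your own. Each camera call takes 0.05 s, during which the arm holds its last target.

TASK

Take the black caddy cap that stands alone on the round cork pad and screw it clockwise onto the steel thread gauge, feeling for how far it will go without forcing it. Then screw it off again and set it down upright, open side down as it stood: in the square wooden tray if it turned fully home onto the gauge's shoulder, in the round metal tin if it stopped short. Leave the other caps waiting in their long tray and the rest of the table as they are.

Things in the scene. Friction and masses are not known exactly. Their poses are not given: they have to be found in the camera images.
- cap_1: one of four outwardly alike black screw caps of tea caddies, 50 mm across, 34 mm high, about 60 g, standing open side down; origin: centre of its lower rim, z up through its flat top. Some are sound, some faulty inside; number and place say nothing of it. Three raised grey bars on the top, 120 degrees apart, one on +x, lie over the three lugs inside
- cap_2: a cap like the others outside (see cap_1). Bore 43 mm across, 25 mm deep; in it, 4 mm above the rim, three round lugs 3 mm thick, 120 degrees apart, one on the cap's +x axis, reaching in to 16 mm from the axis
- cap_3: a cap like the others outside (see cap_1 and cap_2)
- cap_4: a cap like the others outside (see cap_1 and cap_2)
- pad: flat round cork pad, 84 mm across, 4 mm thick, fixed; origin: centre of its underside on the table. The cap standing on it (about its middle) is the one to be tried
- queue: long shallow wooden tray (78 x 210 mm, rim 12 mm high, floor 4 mm thick) with the three caps that wait; fixed; origin: centre of its underside
- gauge_seat (a point): centre of the gauge's flat shoulder (54 mm across, 40 mm above the table), where the rim of a cap that is home sits; z up, x towards one thread start. Put on with its lugs 25 degrees counter-clockwise from the starts, a cap rests with its rim about 4.3 mm above the shoulder; a sound one is home about 80 degrees clockwise from there and tightens within 15 degrees more
- tray: shallow square light-wood tray for sound caps, 140 x 140 mm, rim 26 mm high, walls and floor 4 mm thick, empty, fixed; origin: centre of its underside
- tray_in (a point): centre of the square tray's inner floor, 4 mm above the table
- tin: shallow round metal tin for faulty caps, 140 mm across, rim 30 mm high, wall 3 mm, floor 4 mm thick, empty, fixed; origin: centre of its underside
- tin_in (a point): centre of the round tin's inner floor, 4 mm above the table
- square_tin: square metal tea tin, 85 x 85 x 112 mm; loose, to be left alone; origin: centre of its underside
- hex_tin: dark six-sided tea tin with a black round lid, 96 mm across, 136 mm high; loose, to be left alone; origin: centre of its underside
- bowl_1: white tasting bowl, 86 mm across, 48 mm high; loose, to be left alone; origin: centre of its underside
- bowl_2: white tasting bowl, 86 mm across, 48 mm high; loose, to be left alone; origin: centre of its underside
- spoon: steel spoon lying flat; loose, to be left alone; origin: centre of its underside
- gauge: the steel thread gauge on its fixed grey foot (120 x 80 x 12 mm); origin: centre of the foot's underside, on the thread's upright axis. Three ridges 2.6 mm thick, 40 mm over their crests, 120 degrees apart (dark lines on the shoulder mark their starts), go down 19.2 mm per turn clockwise seen from above. More than 55 N in all between a cap and the gauge spoils them
- gauge_start (a point): middle of one thread start, 10.5 mm above the shoulder. Turned clockwise, lugs slide down on their ridges and pass under the next starts with 0.8 mm of play: a cap held up instead of kept lightly down catches there. A faulty cap stops dead 45 to 51 degrees after being put on as said for the seat, rim 1.5 mm or more above the shoulder. Turned back, a cap lifts off freely
- gauge_nose (a point): top of the gauge: a flat 22 mm nose 22 mm above the shoulder, widening over 4 mm to the 30 mm core on which the thread stands
Not all that is in view belongs to the job. Several things have the shape of the tin; the one meant has the colours described above. Leave any purple look-alike of the gauge alone.

How it is judged:
On the way:
1. the cap from the pad has been screwed onto the gauge's thread: a sound one until its rim is down on the shoulder, a faulty one well past the start of the thread, near its stop (((horizontal distance between cap_2 and gauge_seat below 0.002 m and z of cap_2 in the frame of gauge_seat between -0.003 and 0.001 m and angle between cap_2's own z axis and vertical below 0.08 rad) or (horizontal distance between cap_3 and gauge_seat below 0.002 m and z of cap_3 in the frame of gauge_seat between -0.003 and 0.001 m and angle between cap_3's own z axis and vertical below 0.08 rad) or (horizontal distance between cap_1 and gauge_seat below 0.002 m and z of cap_1 in the frame of gauge_seat between -0.003 and 0.0027 m and angle between cap_1's own z axis and vertical below 0.08 rad) or (horizontal distance between cap_4 and gauge_seat below 0.002 m and z of cap_4 in the frame of gauge_seat between -0.003 and 0.0027 m and angle between cap_4's own z axis and vertical below 0.08 rad))), for 0.2 s.
At the end, for the whole second after the job is handed in: The tried cap stands upright (within 6 degrees), at rest and released on the floor of the square tray if it turned fully home on the gauge, of the round tin if it did not, its axis within 42 mm of that container's centre; the other three caps are within 15 mm of where they stood (((horizontal distance between cap_2 and tray_in below 0.042 m and z of cap_2 in the frame of tray_in between -0.004 and 0.004 m and angle between cap_2's own z axis and vertical below 0.1 rad and linear speed of cap_2 below 0.02 m/s and distance of each of cap_1, cap_3, cap_4 from where it was at the start of the episode below 0.015 m) or (horizontal distance between cap_3 and tray_in below 0.042 m and z of cap_3 in the frame of tray_in between -0.004 and 0.004 m and angle between cap_3's own z axis and vertical below 0.1 rad and linear speed of cap_3 below 0.02 m/s and distance of each of cap_1, cap_2, cap_4 from where it was at the start of the episode below 0.015 m) or (horizontal distance between cap_1 and tin_in below 0.042 m and z of cap_1 in the frame of tin_in between -0.004 and 0.004 m and angle between cap_1's own z axis and vertical below 0.1 rad and linear speed of cap_1 below 0.02 m/s and distance of each of cap_2, cap_3, cap_4 from where it was at the start of the episode below 0.015 m) or (horizontal distance between cap_4 and tin_in below 0.042 m and z of cap_4 in the frame of tin_in between -0.004 and 0.004 m and angle between cap_4's own z axis and vertical below 0.1 rad and linear speed of cap_4 below 0.02 m/s and distance of each of cap_1, cap_2, cap_3 from where it was at the start of the episode below 0.015 m))); the robot touches nothing.
It fails at once if a cap is forced: more than 55 N between a cap and the gauge (contact force between any of cap_1, cap_2, cap_3, cap_4 and gauge above 55 N).
It fails at once if a bystander (tin, bowl or spoon) is shifted by more than 20 mm (distance of any of square_tin, hex_tin, bowl_1, bowl_2, spoon from where it was at the start of the episode above 0.02 m).
It fails at once if a cap is dropped: it moves faster than 0.7 m/s (a fall of about 25 mm) out of the fingers ((linear speed of cap_1 above 0.7 m/s and contact force between the fingers and cap_1 below 0.05 N) or (linear speed of cap_2 above 0.7 m/s and contact force between the fingers and cap_2 below 0.05 N) or (linear speed of cap_3 above 0.7 m/s and contact force between the fingers and cap_3 below 0.05 N) or (linear speed of cap_4 above 0.7 m/s and contact force between the fingers and cap_4 below 0.05 N)).
It also fails if it takes over 64 s, if anything falls off the work surface, if the arm or the gripper's body presses on something with over 40 N, if the wrist force passes 120 N, or if a joint passes its speed limit or range.

## Working session

There is one attempt and no reset: what is moved stays moved. The work goes in short steps, Python scripts to look and compute and a tool call to move; the robot and the scene stay as the last step left them, time stands still between calls to the robot, and variables do not carry over. Pictures are saved under pics/ and viewed, and the job is handed in when it is done.

Besides the shell and the picture viewer there is one more tool, called after "Call:" as name(argument=value, ...) on one line, values as JSON. play_rows: Moves the arm, as the interface text tells. Its arguments: {"type":"object","properties":{"targets":{"type":"array"},"claw":{"type":"number"}},"required":["targets"]}

```bash
ls; mkdir -p pics; python3 - <<'E'
from rig import manip
import cv2
s=manip.sense();print(s)
for n in("scene","top"):
    cv2.imwrite(f"pics/{n}0.png",manip.snapshot(n)); print(n,manip.camera_model(n))
print(manip.camera_model("wrist"))
E
```

```text
pics
{'time': 0.0, 'qpos': array([-1.33852852e+00,  3.07554427e-01,  1.50770147e+00,  1.76695657e-05,
        1.32841774e+00, -7.34906510e-02]), 'dq': array([-0.00040741,  0.00028464, -0.00124015,  0.00032761, -0.00093996,
       -0.00052832]), 'joint_torque': array([ 1.37840834e-03, -4.57544768e+01, -2.51913267e+01, -1.35581117e-04,
        1.30918369e-02, -1.02443221e-05]), 'tcp_pos': array([ 0.17290583, -0.54763079,  0.23038111]), 'tcp_rot': array([3.05986367, 1.56871527, 1.79482154]), 'ft_force': array([0.1124977 , 0.3426659 , 0.69049313]), 'ft_torque': array([-0.05055571, -0.0665556 ,  0.06929462]), 'gripper_width': 0.08534340901910302}
scene {'K': array([[368.51163483,   0.        , 318.14811555],
       [  0.        , 368.51163483, 201.15453176],
       [  0.        ,   0.        ,   1.        ]]), 'rvec': array([ 0.75929773,  2.42288044, -1.34622863]), 'tvec': array([ 0.47150051, -0.09331393,  1.25763671])}
top {'K': array([[373.10045249,   0.        , 319.0101775 ],
       [  0.        , 373.10045249, 198.71934645],
       [  0.        ,   0.        ,   1.        ]]), 'rvec': array([ 2.17089053, -2.19117346,  0.06779179]), 'tvec': array([0.02112576, 0.55496216, 0.98063564])}
{'K': array([[334.7759233 ,   0.        , 316.22413246],
       [  0.        , 334.7759233 , 196.91221317],
       [  0.        ,   0.        ,   1.        ]]), 'mount': array([[ 4.01537505e-04, -2.89059800e-01,  9.57310958e-01,
        -1.42990762e-01],
       [ 5.49859382e-05, -9.57311027e-01, -2.89059844e-01,
         7.43964553e-02],
       [ 9.99999918e-01,  1.68707010e-04, -3.68502057e-04,
         2.77283299e-04],
       [ 0.00000000e+00,  0.00000000e+00,  0.00000000e+00,
         1.00000000e+00]])}
```

View pics/scene0.png

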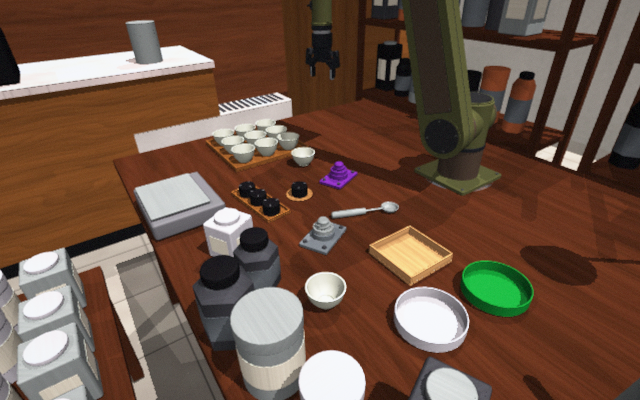

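View pics/top0.png

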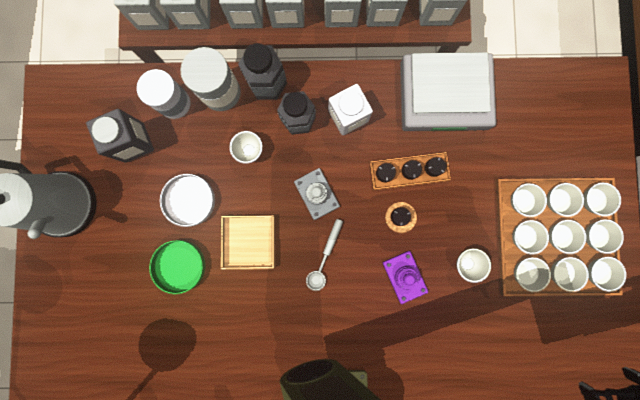

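```bash
cat > h.py <<'E'
from rig import manip
import numpy as np, cv2
from scipy.spatial.transform import Rotation as R
def pose(s=None):
    s=s or manip.sense()
    T=np.eye(4);T[:3,:3]=R.from_euler('xyz',s['tcp_rot']).as_matrix();T[:3,3]=s['tcp_pos'];return T
def cam(n,T=None):
    c=manip.camera_model(n);K=c['K']
    if n=='wrist':
        M=T@c['mount'];return K,M[:3,:3],M[:3,3]
    Rm=cv2.Rodrigues(c['rvec'])[0];return K,Rm.T,-Rm.T@c['tvec']
def ray(C,uv,z):
    K,Rw,o=C;uv=np.atleast_2d(uv).astype(float)
    d=np.c_[uv,np.ones(len(uv))]@np.linalg.inv(K).T@Rw.T
    return o+d*((z-o[2])/d[:,2])[:,None]
def proj(C,P):
    K,Rw,o=C;p=(np.atleast_2d(P)-o)@Rw@K.T;return p[:,:2]/p[:,2:]
E
python3 - <<'E'
from h import *
im=cv2.imread('pics/top0.png')
C=cam('top');print(C[2])
for n,uv,z in [('cap',(402,217),.038),('pad',(401,217),.004),('gauge nose',(317,192),.062),('gaugefoot',(317,194),.012),('tray',(248,242),.026),('tin',(188,200),.03),('queue',(411,170),.012),('purple',(406,278),.05),('hextin',(295,105),.136),('sq',(351,102),.1)]:
    print(n,ray(C,uv,z).round(3))
cv2.imwrite('pics/crop1.png',cv2.resize(im[140:240,280:460],None,fx=4.4,fy=4.4,interpolation=cv2.INTER_CUBIC))
cv2.imwrite('pics/crop2.png',cv2.resize(im[160:300,130:290],None,fx=4,fy=4,interpolation=cv2.INTER_CUBIC))
E
```

```text
[0.48419451 0.0075041  1.01763202]
cap [[ 0.504 -0.201  0.038]]
pad [[ 0.504 -0.206  0.004]]
gauge nose [[0.57  0.021 0.062]]
gaugefoot [[0.569 0.021 0.012]]
tray [[0.442 0.205 0.026]]
tin [[0.554 0.365 0.03 ]]
queue [[ 0.631 -0.234  0.012]]
purple [[ 0.348 -0.205  0.05 ]]
hextin [[0.774 0.071 0.136]]
sq [[ 0.792 -0.067  0.1  ]]
```

View pics/crop1.png

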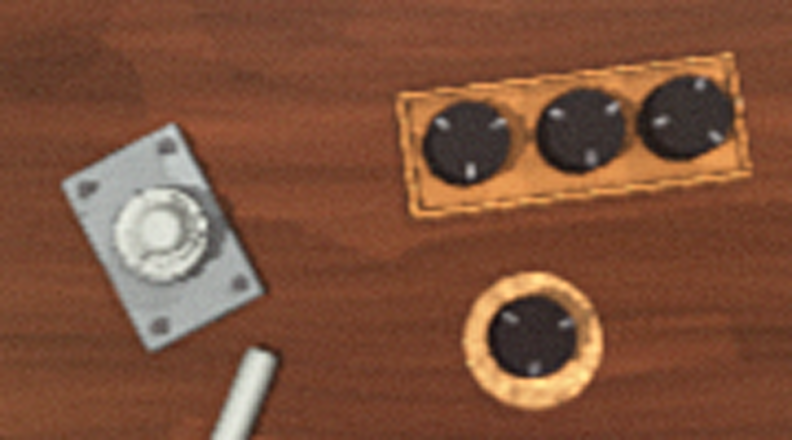

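View pics/crop2.png

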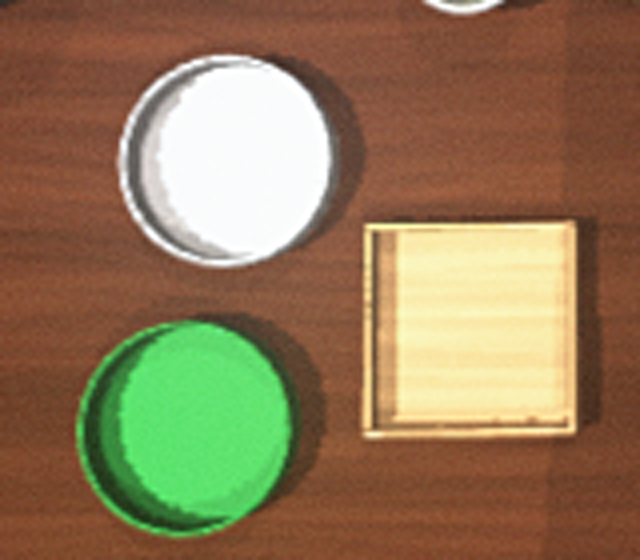

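```bash
python3 - <<'E'
from h import *
print(pose().round(3))
C=cam('top')
# bars of the pad cap, from crop1 (4.4x, offset 280,140)
o=ray(C,(402,217),.038)[0]
for u,v in [(510,316),(566,323),(534,368)]:
    p=ray(C,(280+u/4.4,140+v/4.4),.038)[0]
    print(p.round(4), np.degrees(np.arctan2(p[1]-o[1],p[0]-o[0])).round(1))
E
```

```text
[[-0.     0.954  0.301  0.173]
 [ 0.002  0.301 -0.954 -0.548]
 [-1.     0.    -0.002  0.23 ]
 [ 0.     0.     0.     1.   ]]
[ 0.5175 -0.1854  0.038 ] 48.7
[ 0.513  -0.2186  0.038 ] -62.3
[ 0.4865 -0.1989  0.038 ] 173.1
```

Call:
play_rows(targets=[[3.3, 3.4, 0, 0, 0, 0], [3.3, 3.4, 0, 0, 0, 0], [3.3, 3.4, 0, 0, 0, 0], [3.3, 3.4, 0, 0, 0, 0], [3.3, 3.4, 0, 0, 0, 0], [3.3, 3.4, 0, 0, 0, 0], [3.3, 3.4, 0, 0, 0, 0], [3.3, 3.4, 0, 0, 0, 0]], claw=0)

```text
time: 0.9
tcp_pos: [0.4388, -0.2697, 0.2269]
tcp_rot: [-2.484, 1.566, 2.521]
ft_force: [1.4, -0.2, 0.6]
gripper_width: 0.0853
```

Call:
play_rows(targets=[[3.0, 3.0, -2.5, 0, 0, 0], [2.5, 2.5, -2.5, 0, 0, 0], [1.0, 1.0, -2.5, 0, 0, 0], [0, 0, 0, 0, 0, 0]])

```text
time: 1.3
tcp_pos: [0.5097, -0.1972, 0.1504]
tcp_rot: [3.049, 1.568, 1.779]
ft_force: [-0.7, -0.2, -0.4]
gripper_width: 0.0853
```

```bash
python3 - <<'E'
from h import *
s=manip.sense();print(s['tcp_pos'],s['qpos']);print(pose(s).round(3))
np.save('w1.npy',pose(s))
cv2.imwrite('pics/w1.png',manip.snapshot('wrist'))
E
```

```text
[ 0.50966547 -0.19719563  0.15044426] [-0.44794074  0.34329519  1.67688718  0.00239355  1.12307198  0.82142329]
[[-0.001  0.955  0.296  0.51 ]
 [ 0.003  0.296 -0.955 -0.197]
 [-1.     0.    -0.003  0.15 ]
 [ 0.     0.     0.     1.   ]]
```

View pics/w1.png

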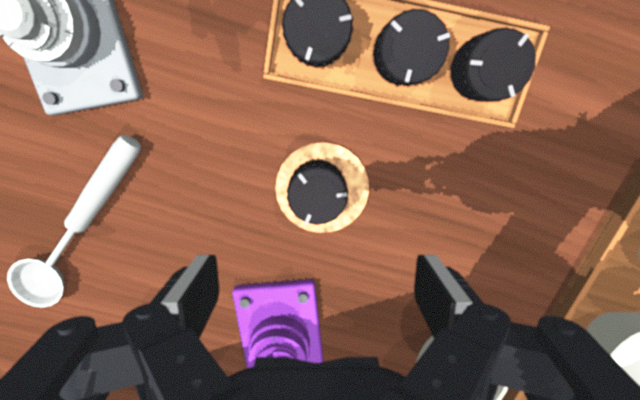

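```bash
cat >> h.py <<'E'
def bars(im,T,z,c,r=60,thr=110,minA=6):
    g=cv2.cvtColor(im,cv2.COLOR_BGR2GRAY);h=cv2.cvtColor(im,cv2.COLOR_BGR2HSV)
    dark=(g<80).astype(np.uint8);m0=np.zeros_like(g);cv2.circle(m0,(int(c[0]),int(c[1])),r,1,-1)
    n,l,st,ce=cv2.connectedComponentsWithStats(dark*m0);k=l[int(c[1]),int(c[0])]
    cs,_=cv2.findContours((l==k).astype(np.uint8),cv2.RETR_EXTERNAL,cv2.CHAIN_APPROX_NONE)
    hull=cv2.convexHull(max(cs,key=cv2.contourArea));hm=np.zeros_like(g);cv2.drawContours(hm,[hull],-1,1,-1)
    b=((g>thr)&(h[...,1]<70)).astype(np.uint8)*cv2.erode(hm,np.ones((1,1)))
    n,l,st,ce=cv2.connectedComponentsWithStats(b)
    C=cam('wrist',T);out=[]
    for i in range(1,n):
        if st[i,4]>=minA: out.append((ce[i],st[i,4]))
    out=sorted(out,key=lambda a:-a[1])[:3]
    P=ray(C,[a[0] for a in out],z);m=P.mean(0)
    ang=np.degrees(np.arctan2(P[:,1]-m[1],P[:,0]-m[0]));rad=np.hypot(*(P-m)[:,:2].T)
    x,y,w,hh=cv2.boundingRect(hull);
    return m,ang,rad,[(a[0].round(1),a[1]) for a in out],(x,y,w,hh),cv2.contourArea(hull)
E
python3 - <<'E'
from h import *
im=cv2.imread('pics/w1.png');T=np.load('w1.npy')
for t in (100,130,150): print(*bars(im,T,.038,(312,193),45,t),sep='\n')
C=cam('wrist',T)
print('proj top circ',proj(C,[.504,-.201,.038]))
E
```

```text
[ 0.50721538 -0.1984378   0.038     ]
[ 54.89877289 -67.10049319 174.37371623]
[0.01921054 0.01903494 0.01854263]
[(array([302. , 178.3]), np.int32(73)), (array([340.8, 194.7]), np.int32(61)), (array([308.1, 217.1]), np.int32(46))]
(288, 160, 60, 63)
2897.5
[ 0.50712593 -0.1983998   0.038     ]
[ 54.67412248 -66.97621759 174.53437201]
[0.01929841 0.01904232 0.01869153]
[(array([301.9, 178.3]), np.int32(55)), (array([340.7, 194.7]), np.int32(45)), (array([308. , 217.3]), np.int32(39))]
(288, 160, 60, 63)
2897.5
[ 0.5069525  -0.19819334  0.038     ]
[ 53.84814485 -66.50945607 174.92684272]
[0.01903015 0.01855722 0.01869651]
[(array([302.1, 178.5]), np.int32(50)), (array([339.8, 194.7]), np.int32(35)), (array([307.8, 217.5]), np.int32(31))]
(288, 160, 60, 63)
2897.5
proj top circ [[318.83251983 201.50368564]]
```

Call:
play_rows(targets=[[-0.25, -0.12, -4.0, 0, 0, 0], [0, 0, -4.0, 0, 0, 0], [0, 0, -3.5, 0, 0, 0], [0, 0, -2.0, 0, 0, 0], [0, 0, 0, 0, 0, 0]])

```text
time: 1.85
tcp_pos: [0.5103, -0.2071, 0.0209]
tcp_rot: [0.778, 1.555, -0.496]
ft_force: [-0.5, 0.6, 0.1]
gripper_width: 0.0858
```

```bash
cat >> h.py <<'E'
def fix(p=None,yaw=None):
    """rows to reach tcp p (m), upright, jaw yaw deg"""
    s=manip.sense();T=pose(s);j=T[:3,2];y0=np.arctan2(j[1],j[0])
    yw=y0 if yaw is None else np.radians(yaw)
    D=np.array([[0,-np.sin(yw),np.cos(yw)],[0,np.cos(yw),np.sin(yw)],[-1,0,0]])
    rv=R.from_matrix(D@T[:3,:3].T).as_rotvec()
    print('t',round(s['time'],2),'tcp',s['tcp_pos'].round(4),'jaw',np.degrees(y0).round(2),'f',s['ft_force'].round(1),s['ft_torque'].round(2),'w',round(s['gripper_width'],4),'q6',s['qpos'][5].round(2))
    print('need cm',None if p is None else ((np.array(p)-s['tcp_pos'])*100).round(2),'rv',rv.round(4))
E
python3 - <<'E'
from h import *
fix([.507,-.1985,.009])
E
```

```text
t 1.85 tcp [ 0.5103 -0.2071  0.0209] jaw -73.01 f [-0.5  0.6  0.1] [-0.    0.04  0.  ] w 0.0858 q6 0.81
need cm [-0.33  0.86 -1.19] rv [ 0.0073  0.0135 -0.0001]
```

Call:
play_rows(targets=[[-0.33, 0.86, 0, 0.0073, 0.0135, 0], [0, 0, 0, 0, 0, 0], [0, 0, 0, 0, 0, 0]])

```text
time: 2.15
tcp_pos: [0.5084, -0.201, 0.025]
tcp_rot: [0.731, 1.566, -0.546]
ft_force: [-0.5, 0.1, 0.1]
gripper_width: 0.0854
```

```bash
python3 - <<'E'
from h import *
fix([.507,-.1985,.009])
E
```

```text
t 2.15 tcp [ 0.5084 -0.201   0.025 ] jaw -73.16 f [-0.5  0.1  0.1] [ 0.01 -0.03  0.06] w 0.0854 q6 0.82
need cm [-0.14  0.25 -1.6 ] rv [ 0.0024  0.0039 -0.    ]
```

Call:
play_rows(targets=[[-0.15, 0.3, -0.8, 0.0024, 0.004, 0], [0, 0, -0.6, 0, 0, 0], [0, 0, -0.3, 0, 0, 0], [0, 0, 0, 0, 0, 0]])

```text
time: 2.55
tcp_pos: [0.5089, -0.1986, 0.0098]
tcp_rot: [0.821, 1.565, -0.455]
ft_force: [-0.6, -0.4, 0.0]
gripper_width: 0.0855
```

```bash
python3 - <<'E'
from h import *
fix([.507,-.1985,.009])
E
```

```text
t 2.55 tcp [ 0.5089 -0.1986  0.0098] jaw -73.12 f [-0.6 -0.4  0. ] [ 0.03 -0.    0.  ] w 0.0855 q6 0.83
need cm [-0.19  0.01 -0.08] rv [ 0.0026  0.0053 -0.    ]
```

Call:
play_rows(targets=[[-0.25, 0, 0, 0.0026, 0.005, 0], [0, 0, 0, 0, 0, 0]])

```text
time: 2.75
tcp_pos: [0.506, -0.1984, 0.0094]
tcp_rot: [-2.431, 1.57, 2.576]
ft_force: [0.6, 0.7, -0.2]
gripper_width: 0.0854
```

Call:
play_rows(targets=[[0, 0, 0, 0, 0, 0], [0, 0, 0, 0, 0, 0], [0, 0, 0, 0, 0, 0], [0, 0, 0, 0, 0, 0], [0, 0, 0, 0, 0, 0], [0, 0, 0, 0, 0, 0], [0, 0, 0, 0, 0, 0]], claw=0.6)

```text
time: 3.45
tcp_pos: [0.5062, -0.1986, 0.01]
tcp_rot: [-2.53, 1.57, 2.477]
ft_force: [0.4, 0.2, -0.3]
gripper_width: 0.0489
```

```bash
python3 - <<'E'
from h import *
fix([.507,-.1985,.009])
E
```

```text
t 3.45 tcp [ 0.5062 -0.1986  0.01  ] jaw -73.12 f [ 0.4  0.2 -0.3] [-0.02  0.01  0.01] w 0.0489 q6 0.82
need cm [ 0.08  0.01 -0.1 ] rv [-0.0003 -0.0004 -0.    ]
```

Call:
play_rows(targets=[[0, 0, 0, 0, 0, 0], [0, 0, 0, 0, 0, 0], [0, 0, 0, 0, 0, 0], [0, 0, 0, 0, 0, 0], [0, 0, 4, 0, 0, 0], [0, 0, 4, 0, 0, 0], [0, 0, 4, 0, 0, 0], [0, 0, 1.5, 0, 0, 0], [0, 0, 0, 0, 0, 0]], claw=0)

```text
time: 4.35
tcp_pos: [0.5042, -0.1977, 0.148]
tcp_rot: [-2.339, 1.565, 2.668]
ft_force: [0.3, -0.1, 0.2]
gripper_width: 0.0849
```

```bash
python3 - <<'E'
from h import *
fix([.5062,-.1986,.150],-73.1)
E
```

```text
t 4.35 tcp [ 0.5042 -0.1977  0.148 ] jaw -73.12 f [ 0.3 -0.1  0.2] [-0.   -0.02 -0.01] w 0.0849 q6 0.82
need cm [ 0.2  -0.09  0.2 ] rv [-0.0025 -0.0048  0.0004]
```

Call:
play_rows(targets=[[0.2, -0.1, 0.2, -0.0025, -0.0048, 0], [0, 0, 0, 0, 0, 0], [0, 0, 0, 0, 0, 0]])

```text
time: 4.65
tcp_pos: [0.5051, -0.1981, 0.148]
tcp_rot: [-2.296, 1.568, 2.711]
ft_force: [0.0, 0.1, -0.2]
gripper_width: 0.0854
```

```bash
python3 - <<'E'
from h import *
s=manip.sense()
fix([.5062,-.1986,.150],-73.1)
im=manip.snapshot('wrist');T=pose(s);np.save('w2.npy',T);cv2.imwrite('pics/w2.png',im)
c=proj(cam('wrist',T),[.507,-.198,.038])[0];print(c)
for t in (110,130): print(*bars(im,T,.038,c,50,t),sep='\n')
E
```

```text
t 4.65 tcp [ 0.5051 -0.1981  0.148 ] jaw -73.12 f [ 0.   0.1 -0.2] [0.03 0.01 0.04] w 0.0854 q6 0.82
need cm [ 0.11 -0.05  0.2 ] rv [-0.001  -0.0022  0.0004]
[316.79980992 191.96971421]
[ 0.47682142 -0.17164903  0.038     ]
[ 65.94092634 109.38019837 -93.57398387]
[0.18651059 0.16736608 0.32882981]
[(array([66.8, 53. ]), np.int32(9641)), (array([ 69. , 225.6]), np.int32(5401)), (array([620.4, 337.1]), np.int32(2473))]
(0, 0, 640, 400)
254961.0
[ 0.48976564 -0.07057738  0.038     ]
[ 47.99054906 140.61376486 -86.42396617]
[0.09339315 0.09115887 0.12748695]
[(array([66.5, 53.8]), np.int32(9091)), (array([ 67.5, 227.4]), np.int32(5208)), (array([313.2, 202.7]), np.int32(972))]
(0, 0, 640, 400)
254961.0
```

View pics/w2.png

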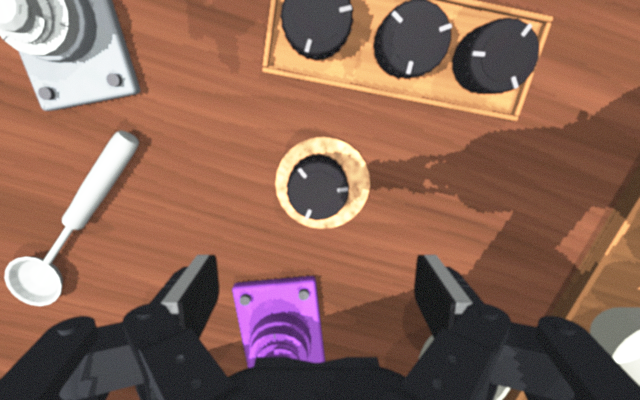

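```bash
sed -i 's/k=l\[int(c\[1\]),int(c\[0\])\]/k=1+int(np.argmax(st[1:,4]))/' h.py; python3 - <<'E'
from h import *
im=cv2.imread('pics/w2.png');T=np.load('w2.npy')
for t in (110,130): print(*bars(im,T,.038,(317,190),42,t)[:4],sep='\n')
for t in (110,130): print(*bars(cv2.imread('pics/w1.png'),np.load('w1.npy'),.038,(317,193),42,t)[:3],sep='\n')
C=cam('wrist',T);print(proj(C,[[.5062,-.1986,.038]]))
E
```

```text
[ 0.50723255 -0.19831351  0.038     ]
[ 54.74462955 -67.28137119 174.13420419]
[0.01926148 0.0191121  0.01859672]
[(array([302. , 172.9]), np.int32(69)), (array([341.5, 189.4]), np.int32(50)), (array([308.3, 212.4]), np.int32(41))]
[ 0.50722478 -0.19833072  0.038     ]
[ 54.59231841 -67.15602976 174.56925496]
[0.01926446 0.01894816 0.01860125]
[(array([302.1, 172.9]), np.int32(56)), (array([341.3, 189.4]), np.int32(40)), (array([308.4, 212.5]), np.int32(38))]
[ 0.50720521 -0.19843896  0.038     ]
[ 54.66362586 -67.22117784 174.31532303]
[0.01929595 0.01907488 0.01863728]
[ 0.50712284 -0.19839639  0.038     ]
[ 54.67417401 -66.97615509 174.53445505]
[0.01929871 0.01904261 0.01869182]
[[317.23367751 193.11791733]]
```

Call:
play_rows(targets=[[0.2, -0.03, -3.0, -0.001, -0.002, 0], [0, 0, -3, 0, 0, 0], [0, 0.15, -3, 0, 0, 0], [0, 0.15, -2.5, 0, 0, 0], [0, 0, -1.2, 0, 0, 0], [0, 0, 0, 0, 0, 0]])

```text
time: 5.3
tcp_pos: [0.5044, -0.1942, 0.0118]
tcp_rot: [-2.297, 1.563, 2.71]
ft_force: [-0.1, 0.7, 0.0]
gripper_width: 0.0852
```

```bash
python3 - <<'E'
from h import *
fix([.5072,-.1983,.010],-73.1)
E
```

```text
t 5.3 tcp [ 0.5044 -0.1942  0.0118] jaw -73.14 f [-0.1  0.7  0. ] [ 0.   -0.05  0.02] w 0.0852 q6 0.83
need cm [ 0.28 -0.41 -0.18] rv [-0.0032 -0.007   0.0007]
```

Call:
play_rows(targets=[[0.32, -0.5, -0.2, -0.0032, -0.007, 0], [0, 0, 0, 0, 0, 0], [0, 0, 0, 0, 0, 0]])

```text
time: 5.6
tcp_pos: [0.5079, -0.1997, 0.0093]
tcp_rot: [-2.252, 1.57, 2.755]
ft_force: [0.3, 0.6, 0.4]
gripper_width: 0.0849
```

```bash
python3 - <<'E'
from h import *
fix([.5072,-.1983,.010],-73.1)
E
```

```text
t 5.6 tcp [ 0.5079 -0.1997  0.0093] jaw -73.13 f [0.3 0.6 0.4] [ 0.    0.04 -0.02] w 0.0849 q6 0.82
need cm [-0.07  0.14  0.07] rv [-0.0002 -0.0005  0.0006]
```

Call:
play_rows(targets=[[-0.07, 0.14, 0.07, 0, 0, 0], [0, 0, 0, 0, 0, 0]])

```text
time: 5.8
tcp_pos: [0.5082, -0.1988, 0.0115]
tcp_rot: [0.825, 1.568, -0.452]
ft_force: [-0.1, 0.3, 0.1]
gripper_width: 0.0852
```

Call:
play_rows(targets=[[0, 0, 0, 0, 0, 0], [0, 0, 0, 0, 0, 0], [0, 0, 0, 0, 0, 0], [0, 0, 0, 0, 0, 0], [0, 0, 0, 0, 0, 0], [0, 0, 0, 0, 0, 0], [0, 0, 0, 0, 0, 0], [0, 0, 0, 0, 0, 0]], claw=0.7)

```text
time: 6.6
tcp_pos: [0.5089, -0.1989, 0.0134]
tcp_rot: [0.831, 1.566, -0.445]
ft_force: [0.1, -0.2, 1.0]
gripper_width: 0.0487
```

```bash
python3 - <<'E'
from h import *
fix([.5072,-.1983,.010],-73.1)
E
```

```text
t 6.6 tcp [ 0.5089 -0.1989  0.0134] jaw -73.14 f [ 0.1 -0.2  1. ] [ 0.03  0.07 -0.01] w 0.0487 q6 0.83
need cm [-0.17  0.06 -0.34] rv [0.0022 0.0047 0.0006]
```

Call:
play_rows(targets=[[0, 0, 0, 0, 0, 0], [0, 0, 0, 0, 0, 0], [0, 0, 0, 0, 0, 0], [-0.2, 0.07, -0.25, 0.0022, 0.0047, 0], [-0.05, 0, -0.2, 0, 0, 0], [0, 0, 0, 0, 0, 0]], claw=0.3)

```text
time: 7.2
tcp_pos: [0.5062, -0.1982, 0.0083]
tcp_rot: [-2.205, 1.57, 2.801]
ft_force: [0.8, -0.1, 0.8]
gripper_width: 0.0599
```

```bash
python3 - <<'E'
from h import *
fix([.5072,-.1983,.009],-73.1)
E
```

```text
t 7.2 tcp [ 0.5062 -0.1982  0.0083] jaw -73.14 f [ 0.8 -0.1  0.8] [-0.02  0.07 -0.02] w 0.0599 q6 0.83
need cm [ 0.1  -0.01  0.07] rv [-0.0002 -0.0006  0.0006]
```

Good enough; close from here.

Call:
play_rows(targets=[[0.07, 0, 0, 0, 0, 0], [0, 0, 0, 0, 0, 0], [0, 0, 0, 0, 0, 0], [0, 0, 0, 0, 0, 0], [0, 0, 0, 0, 0, 0]], claw=0.7)

```text
time: 7.7
tcp_pos: [0.5066, -0.1982, 0.0087]
tcp_rot: [-2.106, 1.57, 2.901]
ft_force: [-0.7, 0.5, 0.7]
gripper_width: 0.0491
```

```bash
python3 - <<'E'
from h import *
fix([.5072,-.1983,.009],-73.1)
E
```

```text
t 7.7 tcp [ 0.5066 -0.1982  0.0087] jaw -73.14 f [-0.7  0.5  0.7] [-0.03  0.08 -0.  ] w 0.0491 q6 0.83
need cm [ 0.06 -0.01  0.03] rv [-0.0003 -0.0011  0.0007]
```

Call:
play_rows(targets=[[0, 0, 4, 0, 0, 0], [0, 0, 4, 0, 0, 0], [0, 0, 4, 0, 0, 0], [1, 3, 4, 0, 0, 0], [1.2, 4, 0, 0, 0, 0], [1.2, 4, 0, 0, 0, 0], [1.2, 4, 0, 0, 0, 0], [1, 4, 0, 0, 0, 0], [0.6, 2, 0, 0, 0, 0], [0, 0, 0, 0, 0, 0]])

```text
time: 8.7
tcp_pos: [0.5693, 0.0186, 0.1737]
tcp_rot: [2.424, 1.567, 1.143]
ft_force: [1.0, -0.4, -1.8]
gripper_width: 0.0488
```

```bash
python3 - <<'E'
from h import *
s=manip.sense()
fix([.570,.021,.172],-73.1)
im=manip.snapshot('wrist');T=pose(s);np.save('w3.npy',T);cv2.imwrite('pics/w3.png',im)
E
```

```text
t 8.7 tcp [0.5693 0.0186 0.1737] jaw -73.42 f [ 1.  -0.4 -1.8] [-0.    0.01  0.02] w 0.0488 q6 1.24
need cm [ 0.07  0.24 -0.17] rv [-0.0031  0.0014  0.0056]
```

View pics/w3.png

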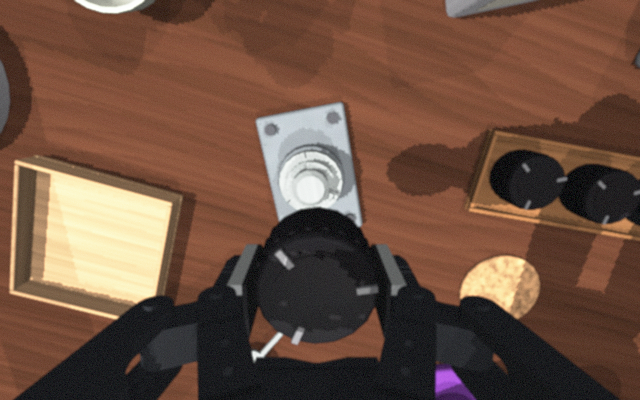

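```bash
python3 - <<'E'
from h import *
im=cv2.imread('pics/w3.png')
cv2.imwrite('pics/w3c.png',cv2.resize(im[130:230,250:370],None,fx=6,fy=6,interpolation=cv2.INTER_CUBIC))
T=np.load('w3.npy');C=cam('wrist',T)
print(ray(C,[(310,185)],.062),ray(C,[[310,185]],.06))
E
```

```text
[[0.57511729 0.0255549  0.062     ]] [[0.57460404 0.02544831 0.06      ]]
```

View pics/w3c.png

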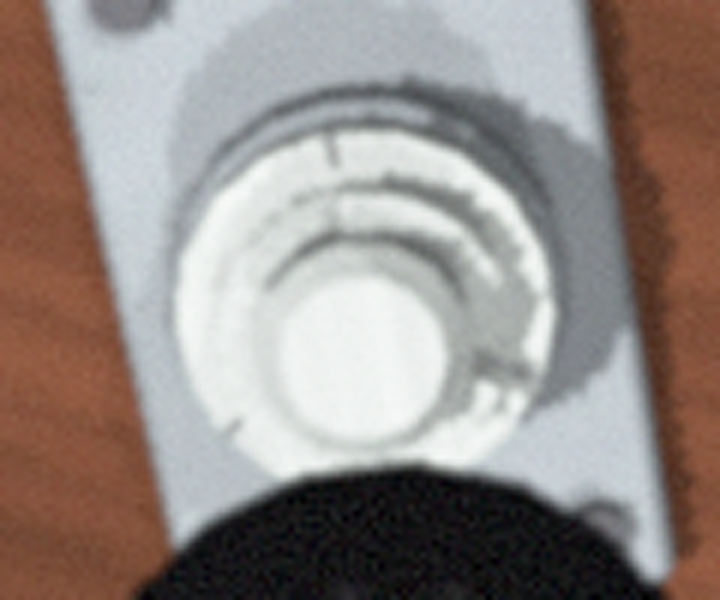

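```bash
python3 - <<'E'
from h import *
im=cv2.imread('pics/w3.png');g=cv2.cvtColor(im,cv2.COLOR_BGR2GRAY)
T=np.load('w3.npy');C=cam('wrist',T)
for t in(242,248,251):
  b=(cv2.GaussianBlur(g,(3,3),0)>t).astype(np.uint8);b=cv2.morphologyEx(b,cv2.MORPH_OPEN,np.ones((5,5)))
  n,l,st,ce=cv2.connectedComponentsWithStats(b);k=l[189,310];print(t,st[k],ce[k])
nose=(310.6,189.3);N=ray(C,nose,.062)[0];print('nose',N)
# shoulder ellipse: crop outline pts -> shoulder z .040
sh=np.array([(176,300),(553,300),(365,127),(237,180),(510,190)])/6+[250,130]
P=ray(C,sh,.040);A=np.c_[2*P[:,:2],np.ones(len(P))];x=np.linalg.lstsq(A,(P[:,:2]**2).sum(1),rcond=None)[0];print('sh',x[:2],np.sqrt(x[2]+x[0]**2+x[1]**2))
m=ray(C,np.array([(333,148),(232,427)])/6+[250,130],.040)
for c in (N,x): print([(np.degrees(np.arctan2(q[1]-c[1],q[0]-c[0])).round(1),np.hypot(q[0]-c[0],q[1]-c[1]).round(4)) for q in m])
E
```

```text
242 [     0      0    640    400 255107] [320.25132199 199.51951926]
248 [     0      0    640    400 255985] [319.51069399 199.51163154]
251 [     0      0    640    400 256000] [319.5 199.5]
nose [0.57188782 0.02411845 0.062     ]
sh [0.57172628 0.02413923] 0.026811673202248462
[(np.float64(27.4), np.float64(0.0242)), (np.float64(147.2), np.float64(0.0257))]
[(np.float64(27.2), np.float64(0.0244)), (np.float64(147.0), np.float64(0.0256))]
```

```bash
python3 - <<'E'
from h import *
im=cv2.imread('pics/w3.png');T=np.load('w3.npy');C=cam('wrist',T)
cv2.imwrite('pics/w3d.png',cv2.resize(im[200:360,230:400],None,fx=4,fy=4,interpolation=cv2.INTER_CUBIC))
g=cv2.cvtColor(im,cv2.COLOR_BGR2GRAY)
b=(g>90).astype(np.uint8);m=np.zeros_like(g);cv2.ellipse(m,(317,288),(60,52),0,0,360,1,-1);b*=m
n,l,st,ce=cv2.connectedComponentsWithStats(b)
o=[(ce[i].round(1),st[i,4]) for i in range(1,n) if st[i,4]>30];print(o)
E
```

```text
[(array([283.8, 259.2]), np.int32(175)), (array([365.3, 290.3]), np.int32(119)), (array([298.7, 332.8]), np.int32(83))]
```

View pics/w3d.png

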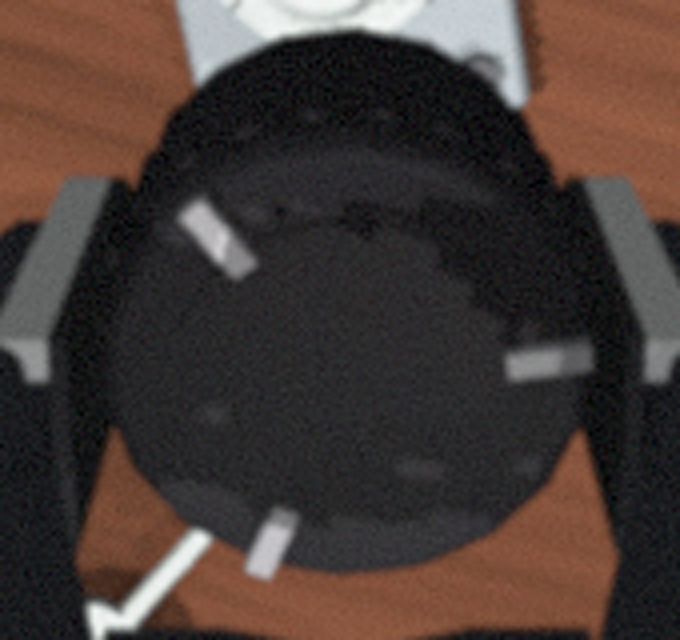

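```bash
python3 - <<'E'
from h import *
T=np.load('w3.npy');C=cam('wrist',T)
px=np.array([(219,240),(549,360),(271,545)])/4+[230,200]
for z in (.2030,):
    P=ray(C,px,z);m=P.mean(0);L=T[:3,:3].T@(m-T[:3,3]);print(m,'tool',L)
    print(np.degrees(np.arctan2(*(P-m)[:,1::-1].T)),np.hypot(*(P-m)[:,:2].T))
print(np.degrees(np.arctan2(T[1,2],T[0,2])))
E
```

```text
[0.56900443 0.01804848 0.203     ] tool [-0.02932692 -0.00040673  0.00035908]
[ 53.9886285  -65.08397222 174.21599199] [0.01972305 0.01981899 0.02004769]
-73.41845048274935
```

Call:
play_rows(targets=[[0.1, 0.2, -0.5, 0, 0, 0.149], [0.1, 0.2, -0.5, 0, 0, 0.149], [0, 0.1, -0.5, 0, 0, 0.149], [0, 0, -0.5, 0, 0, 0.149], [0, 0, -0.5, 0, 0, 0.149], [0, 0, -0.5, 0, 0, 0.149], [0, 0, -0.5, 0, 0, 0.149], [0, 0, -0.5, 0, 0, 0.149], [0, 0, -0.5, 0, 0, 0.149], [0, 0, 0, 0, 0, 0.149], [0, 0, 0, 0, 0, 0.149], [0, 0, 0, 0, 0, 0.149]])

```text
time: 9.95
tcp_pos: [0.5633, 0.0052, 0.1236]
tcp_rot: [-2.654, 1.559, -2.134]
ft_force: [0.0, 0.6, -0.1]
gripper_width: 0.0487
```

```bash
python3 - <<'E'
from h import *
fix([.5718,.0241,.172],44.8)
E
```

```text
t 9.95 tcp [0.5633 0.0052 0.1236] jaw 29.78 f [ 0.   0.6 -0.1] [ 0.   -0.03 -0.07] w 0.0487 q6 -0.57
need cm [0.85 1.89 4.84] rv [ 0.0104 -0.0048  0.2622]
```

Call:
play_rows(targets=[[0.4, 0.9, 2.0, 0.005, -0.002, 0.13], [0.4, 0.8, 2.0, 0.005, -0.002, 0.1], [0.1, 0.3, 0.8, 0, 0, 0.03], [0, 0, 0, 0, 0, 0], [0, 0, 0, 0, 0, 0]])

```text
time: 10.45
tcp_pos: [0.5685, 0.0186, 0.1705]
tcp_rot: [2.846, 1.562, -2.655]
ft_force: [-0.4, -0.6, -0.8]
gripper_width: 0.0489
```

```bash
python3 - <<'E'
from h import *
s=manip.sense()
fix([.5718,.0241,.172],44.8)
im=manip.snapshot('wrist');T=pose(s);np.save('w4.npy',T);cv2.imwrite('pics/w4.png',im)
cv2.imwrite('pics/w4c.png',cv2.resize(im[130:230,250:370],None,fx=6,fy=6,interpolation=cv2.INTER_CUBIC))
E
```

```text
t 10.45 tcp [0.5685 0.0186 0.1705] jaw 44.86 f [-0.4 -0.6 -0.8] [-0.03  0.01 -0.01] w 0.0489 q6 -0.82
need cm [0.33 0.55 0.15] rv [ 0.0041 -0.0077 -0.001 ]
```

View pics/w4c.png

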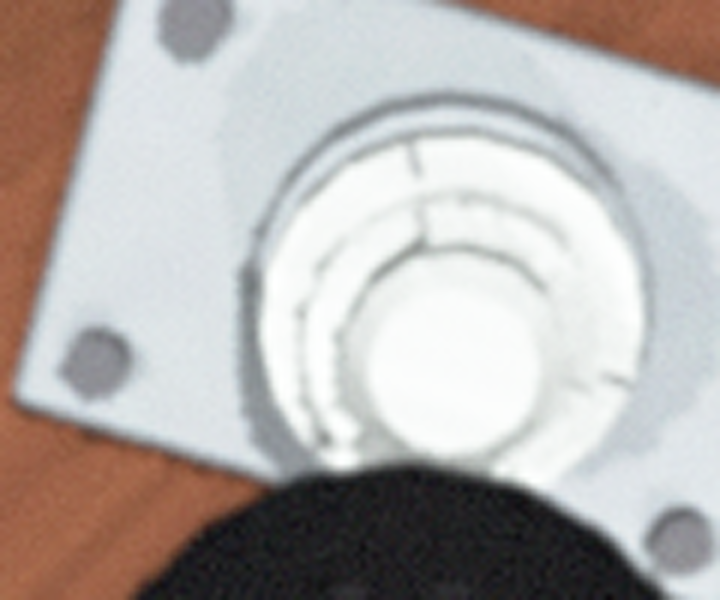

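```bash
python3 - <<'E'
from h import *
T=np.load('w4.npy');C=cam('wrist',T);f=lambda a:np.array(a)/6+[250,130]
N=ray(C,f([(456,364)]),.062)[0];print('nose',N)
sh=f([(259,310),(646,310),(455,130),(320,180),(592,180)])
P=ray(C,sh,.040);A=np.c_[2*P[:,:2],np.ones(len(P))];x=np.linalg.lstsq(A,(P[:,:2]**2).sum(1),rcond=None)[0];print('sh',x[:2],np.sqrt(x[2]+x[0]**2+x[1]**2))
m=ray(C,f([(413,160),(617,380)]),.040)
for c in (N,x): print([(np.degrees(np.arctan2(q[1]-c[1],q[0]-c[0])).round(1),np.hypot(q[0]-c[0],q[1]-c[1]).round(4)) for q in m])
E
```

```text
nose [0.57180737 0.02559266 0.062     ]
sh [0.57174959 0.02569139] 0.027235937382534943
[(np.float64(148.7), np.float64(0.0236)), (np.float64(25.0), np.float64(0.0248))]
[(np.float64(148.9), np.float64(0.0235)), (np.float64(24.7), np.float64(0.0248))]
```

Call:
play_rows(targets=[[0.3, 0.65, -2.0, 0.004, -0.0077, 0], [0.1, 0.3, -2.0, 0, 0, 0], [0, 0.1, -2.0, 0, 0, 0], [0, 0.1, -1.5, 0, 0, 0], [0, 0, 0, 0, 0, 0], [0, 0, 0, 0, 0, 0]])

```text
time: 11.1
tcp_pos: [0.5688, 0.0281, 0.0891]
tcp_rot: [2.548, 1.564, -2.96]
ft_force: [1.0, 0.3, -0.4]
gripper_width: 0.0491
```

```bash
python3 - <<'E'
from h import *
fix([.5715,.0249,.080],44.8)
E
```

```text
t 11.1 tcp [0.5688 0.0281 0.0891] jaw 44.41 f [ 1.   0.3 -0.4] [ 0.03 -0.06 -0.01] w 0.0491 q6 -0.8
need cm [ 0.27 -0.32 -0.91] rv [ 0.0013 -0.0068  0.0068]
```

Call:
play_rows(targets=[[0.3, -0.35, -0.5, 0.0013, -0.0068, 0.007], [0, 0, 0, 0, 0, 0], [0, 0, 0, 0, 0, 0]])

```text
time: 11.4
tcp_pos: [0.5729, 0.0237, 0.085]
tcp_rot: [-0.858, 1.568, -0.077]
ft_force: [0.5, -0.4, -0.3]
gripper_width: 0.0489
```

```bash
python3 - <<'E'
from h import *
fix([.5715,.0249,.080],44.8)
E
```

```text
t 11.4 tcp [0.5729 0.0237 0.085 ] jaw 44.79 f [ 0.5 -0.4 -0.3] [ 0.01  0.02 -0.04] w 0.0489 q6 -0.81
need cm [-0.14  0.12 -0.5 ] rv [0.0002 0.0026 0.0001]
```

Call:
play_rows(targets=[[-0.1, 0.09, -0.3, 0, 0.002, 0], [0, 0, -0.2, 0, 0, 0], [0, 0, 0, 0, 0, 0]])

```text
time: 11.7
tcp_pos: [0.5728, 0.0246, 0.081]
tcp_rot: [-0.863, 1.567, -0.082]
ft_force: [-0.1, -0.5, -1.6]
gripper_width: 0.0492
```

```bash
python3 - <<'E'
from h import *
fix([.5715,.0249,.075],44.8)
E
```

```text
t 11.7 tcp [0.5728 0.0246 0.081 ] jaw 44.77 f [-0.1 -0.5 -1.6] [0.02 0.   0.02] w 0.0492 q6 -0.81
need cm [-0.13  0.03 -0.6 ] rv [0.0003 0.0033 0.0005]
```

Call:
play_rows(targets=[[-0.15, 0.02, -0.3, 0, 0.0033, 0], [-0.05, 0, -0.3, 0, 0, 0], [0, 0, -0.2, 0, 0, 0], [0, 0, 0, 0, 0, 0]])

```text
time: 12.1
tcp_pos: [0.5706, 0.025, 0.0724]
tcp_rot: [-2.879, 1.571, -2.097]
ft_force: [0.3, -0.8, 0.7]
gripper_width: 0.0491
```

```bash
python3 - <<'E'
from h import *
fix([.5715,.0249,.068],44.8)
E
```

```text
t 12.1 tcp [0.5706 0.025  0.0724] jaw 44.79 f [ 0.3 -0.8  0.7] [-0.01  0.01 -0.02] w 0.0491 q6 -0.81
need cm [ 0.09 -0.01 -0.44] rv [ 0.0002 -0.0001  0.0002]
```

Call:
play_rows(targets=[[0.07, 0, -0.25, 0, 0, 0], [0, 0, -0.2, 0, 0, 0], [0, 0, -0.1, 0, 0, 0], [0, 0, 0, 0, 0, 0]])

```text
time: 12.5
tcp_pos: [0.5714, 0.025, 0.0662]
tcp_rot: [2.856, 1.57, -2.645]
ft_force: [0.4, -0.5, -0.1]
gripper_width: 0.0491
```

```bash
python3 - <<'E'
from h import *
fix([.5715,.0249,.068],44.8)
E
```

```text
t 12.5 tcp [0.5714 0.025  0.0662] jaw 44.79 f [ 0.4 -0.5 -0.1] [ 0.01  0.02 -0.  ] w 0.0491 q6 -0.81
need cm [ 0.01 -0.01  0.18] rv [ 0.0002 -0.0004  0.0002]
```

Call:
play_rows(targets=[[0, 0, -0.25, 0, 0, 0], [0, 0, -0.25, 0, 0, 0], [0, 0, -0.15, 0, 0, 0], [0, 0, -0.05, 0, 0, 0]])

```text
time: 12.9
tcp_pos: [0.5715, 0.025, 0.0588]
tcp_rot: [-2.565, 1.571, -1.783]
ft_force: [-0.2, 0.1, -0.4]
gripper_width: 0.0493
```

```bash
python3 - <<'E'
from h import *
fix([.5715,.0249,.049],44.8)
E
```

```text
t 12.9 tcp [0.5715 0.025  0.0588] jaw 44.78 f [-0.2  0.1 -0.4] [ 0.   -0.02 -0.06] w 0.0493 q6 -0.81
need cm [-0.   -0.01 -0.98] rv [ 0.0003 -0.0001  0.0003]
```

Call:
play_rows(targets=[[0, 0, -0.2, 0, 0, 0], [0, 0, -0.15, 0, 0, 0], [0, 0, -0.1, 0, 0, 0], [0, 0, -0.05, 0, 0, 0]])

```text
time: 13.3
tcp_pos: [0.5715, 0.025, 0.0533]
tcp_rot: [-2.597, 1.571, -1.816]
ft_force: [-0.5, 0.2, -0.5]
gripper_width: 0.0492
```

Call:
play_rows(targets=[[0, 0, -0.12, 0, 0, 0], [0, 0, -0.1, 0, 0, 0], [0, 0, -0.05, 0, 0, 0]])

```text
time: 13.6
tcp_pos: [0.5716, 0.0249, 0.0504]
tcp_rot: [-1.842, 1.57, -1.06]
ft_force: [0.3, 0.4, -0.0]
gripper_width: 0.0488
```

```bash
python3 - <<'E'
from h import *
fix([.5715,.0249,.049],44.8)
E
```

```text
t 13.6 tcp [0.5716 0.0249 0.0504] jaw 44.78 f [ 0.3  0.4 -0. ] [ 0.04 -0.02  0.  ] w 0.0488 q6 -0.81
need cm [-0.01 -0.   -0.14] rv [0.0003 0.0001 0.0003]
```

Call:
play_rows(targets=[[0, 0, -0.08, 0, 0, 0], [0, 0, -0.05, 0, 0, 0]])

```text
time: 13.8
tcp_pos: [0.5717, 0.025, 0.049]
tcp_rot: [-1.682, 1.57, -0.9]
ft_force: [0.3, 0.6, 0.5]
gripper_width: 0.049
```

Call:
play_rows(targets=[[0, 0, -0.06, 0, 0, 0], [0, 0, -0.04, 0, 0, 0]])

```text
time: 14.0
tcp_pos: [0.5718, 0.025, 0.0487]
tcp_rot: [-1.244, 1.57, -0.462]
ft_force: [-1.4, 0.7, 4.2]
gripper_width: 0.049
```

```bash
python3 - <<'E'
from h import *
fix([.5715,.0249,.049],44.8)
E
```

```text
t 14.0 tcp [0.5718 0.025  0.0487] jaw 44.79 f [-1.4  0.7  4.2] [-0.07  0.25 -0.05] w 0.049 q6 -0.81
need cm [-0.03 -0.01  0.03] rv [0.0003 0.0006 0.0002]
```

Call:
play_rows(targets=[[-0.01, 0, -0.02, 0, 0, -0.05], [0, 0, -0.02, 0, 0, -0.05], [0, 0, -0.02, 0, 0, -0.05]])

```text
time: 14.3
tcp_pos: [0.5725, 0.0249, 0.0486]
tcp_rot: [-0.889, 1.568, -0.263]
ft_force: [-0.4, -0.2, -0.2]
gripper_width: 0.0491
```

```bash
python3 - <<'E'
from h import *
fix([.5715,.0249,.048])
E
```

```text
t 14.3 tcp [0.5725 0.0249 0.0486] jaw 35.91 f [-0.4 -0.2 -0.2] [-0.09  0.08  0.04] w 0.0491 q6 -0.66
need cm [-0.1  -0.   -0.06] rv [0.0007 0.0026 0.    ]
```

Call:
play_rows(targets=[[-0.06, 0, -0.04, 0.0007, 0.0026, -0.02], [-0.02, 0, -0.04, 0, 0, -0.03], [0, 0, -0.03, 0, 0, -0.03]])

```text
time: 14.6
tcp_pos: [0.5726, 0.0246, 0.0481]
tcp_rot: [-0.866, 1.569, -0.321]
ft_force: [-1.0, -0.8, 2.8]
gripper_width: 0.0492
```

```bash
python3 - <<'E'
from h import *
fix([.5715,.0249,.048])
E
```

```text
t 14.6 tcp [0.5726 0.0246 0.0481] jaw 31.2 f [-1.  -0.8  2.8] [-0.19  0.22  0.08] w 0.0492 q6 -0.57
need cm [-0.11  0.03 -0.01] rv [0.0006 0.0017 0.    ]
```

Call:
play_rows(targets=[[-0.08, 0.02, -0.04, 0.0006, 0.0017, -0.04], [-0.04, 0, -0.04, 0, 0, -0.04], [-0.02, 0, -0.03, 0, 0, -0.04], [0, 0, -0.03, 0, 0, -0.03]])

```text
time: 15.0
tcp_pos: [0.5725, 0.0243, 0.0477]
tcp_rot: [-0.749, 1.568, -0.358]
ft_force: [-1.3, -1.2, 1.7]
gripper_width: 0.0492
```

```bash
python3 - <<'E'
from h import *
fix([.5717,.0249,.048])
E
```

```text
t 15.0 tcp [0.5725 0.0243 0.0477] jaw 22.39 f [-1.3 -1.2  1.7] [-0.03  0.12  0.08] w 0.0492 q6 -0.42
need cm [-0.08  0.06  0.03] rv [0.001  0.0027 0.    ]
```

Call:
play_rows(targets=[[-0.06, 0.04, -0.04, 0.001, 0.0027, -0.04], [-0.03, 0, -0.04, 0, 0, -0.04], [-0.02, 0, -0.03, 0, 0, -0.04], [0, 0, -0.03, 0, 0, -0.03]])

```text
time: 15.4
tcp_pos: [0.5724, 0.0242, 0.0472]
tcp_rot: [-0.743, 1.569, -0.506]
ft_force: [-1.3, -0.7, 1.7]
gripper_width: 0.0489
```

```bash
python3 - <<'E'
from h import *
fix([.5717,.0249,.048])
E
```

```text
t 15.4 tcp [0.5724 0.0242 0.0472] jaw 13.57 f [-1.3 -0.7  1.7] [-0.12  0.16  0.03] w 0.0489 q6 -0.27
need cm [-0.07  0.07  0.08] rv [0.001  0.0019 0.    ]
```

Call:
play_rows(targets=[[-0.06, 0.05, -0.04, 0.001, 0.0019, -0.04], [-0.03, 0, -0.04, 0, 0, -0.04], [-0.02, 0, -0.03, 0, 0, -0.03]])

```text
time: 15.7
tcp_pos: [0.5725, 0.0242, 0.0469]
tcp_rot: [-0.559, 1.568, -0.435]
ft_force: [-0.8, 0.2, 2.2]
gripper_width: 0.0491
```

```bash
python3 - <<'E'
from h import *
fix([.5717,.0249,.048])
E
```

```text
t 15.7 tcp [0.5725 0.0242 0.0469] jaw 7.11 f [-0.8  0.2  2.2] [-0.07  0.09  0.03] w 0.0491 q6 -0.15
need cm [-0.08  0.07  0.11] rv [0.001  0.0021 0.    ]
```

Now 37.7° in; entering the 45–51° zone in small steps.

Call:
play_rows(targets=[[-0.06, 0.05, -0.04, 0.001, 0.002, -0.03], [-0.03, 0, -0.04, 0, 0, -0.03], [-0.02, 0, -0.03, 0, 0, -0.03]])

```text
time: 16.0
tcp_pos: [0.5724, 0.0241, 0.0466]
tcp_rot: [-0.452, 1.568, -0.42]
ft_force: [-0.3, -0.1, 1.5]
gripper_width: 0.049
```

```bash
python3 - <<'E'
from h import *
fix([.5717,.0249,.048])
E
```

```text
t 16.0 tcp [0.5724 0.0241 0.0466] jaw 1.85 f [-0.3 -0.1  1.5] [-0.13  0.1   0.05] w 0.049 q6 -0.06
need cm [-0.07  0.08  0.14] rv [0.001  0.0022 0.    ]
```

Call:
play_rows(targets=[[-0.05, 0.03, -0.04, 0, 0, -0.03], [-0.03, 0, -0.03, 0, 0, -0.03]])

```text
time: 16.2
tcp_pos: [0.5724, 0.0241, 0.0464]
tcp_rot: [-0.405, 1.567, -0.434]
ft_force: [0.4, -0.5, 1.0]
gripper_width: 0.049
```

```bash
python3 - <<'E'
from h import *
fix([.5717,.0249,.048])
E
```

```text
t 16.2 tcp [0.5724 0.0241 0.0464] jaw -1.66 f [ 0.4 -0.5  1. ] [-0.02  0.09  0.05] w 0.049 q6 -0.0
need cm [-0.07  0.08  0.16] rv [0.0017 0.0036 0.    ]
```

Call:
play_rows(targets=[[-0.05, 0.03, -0.05, 0.0017, 0.003, -0.03], [-0.03, 0, -0.04, 0, 0, -0.03]])

```text
time: 16.4
tcp_pos: [0.5724, 0.024, 0.0462]
tcp_rot: [-0.159, 1.569, -0.251]
ft_force: [-0.3, -0.9, 3.0]
gripper_width: 0.0491
```

```bash
python3 - <<'E'
from h import *
fix([.5717,.0249,.048])
E
```

```text
t 16.4 tcp [0.5724 0.024  0.0462] jaw -5.23 f [-0.3 -0.9  3. ] [-0.13  0.1   0.07] w 0.0491 q6 0.06
need cm [-0.07  0.09  0.18] rv [0.0005 0.002  0.    ]
```

Call:
play_rows(targets=[[-0.05, 0.03, -0.05, 0, 0, -0.03], [-0.03, 0, -0.04, 0, 0, -0.03]])

```text
time: 16.6
tcp_pos: [0.5723, 0.0239, 0.046]
tcp_rot: [-0.194, 1.567, -0.348]
ft_force: [-0.0, -0.5, 3.2]
gripper_width: 0.0486
```

```bash
python3 - <<'E'
from h import *
fix([.5717,.0249,.048])
E
```

```text
t 16.6 tcp [0.5723 0.0239 0.046 ] jaw -8.81 f [-0.  -0.5  3.2] [-0.07  0.13  0.04] w 0.0486 q6 0.12
need cm [-0.06  0.1   0.2 ] rv [0.0012 0.0033 0.    ]
```

Call:
play_rows(targets=[[-0.05, 0.03, -0.05, 0.001, 0.003, -0.03], [-0.03, 0, -0.05, 0, 0, -0.03], [-0.02, 0, -0.04, 0, 0, -0.03]])

```text
time: 16.9
tcp_pos: [0.5722, 0.0238, 0.0456]
tcp_rot: [-0.229, 1.569, -0.476]
ft_force: [-0.6, -0.1, 3.1]
gripper_width: 0.0494
```

```bash
python3 - <<'E'
from h import *
fix([.5717,.0249,.048])
E
```

```text
t 16.9 tcp [0.5722 0.0238 0.0456] jaw -14.19 f [-0.6 -0.1  3.1] [-0.12  0.18  0.03] w 0.0494 q6 0.22
need cm [-0.05  0.11  0.24] rv [0.0009 0.0017 0.    ]
```

Call:
play_rows(targets=[[-0.05, 0.03, -0.05, 0, 0, -0.03], [-0.03, 0, -0.05, 0, 0, -0.03], [-0.02, 0, -0.04, 0, 0, -0.03]])

```text
time: 17.2
tcp_pos: [0.5721, 0.0236, 0.0454]
tcp_rot: [-0.115, 1.567, -0.457]
ft_force: [-0.5, -0.1, 2.5]
gripper_width: 0.0487
```

```bash
python3 - <<'E'
from h import *
fix([.5717,.0249,.048])
E
```

```text
t 17.2 tcp [0.5721 0.0236 0.0454] jaw -19.58 f [-0.5 -0.1  2.5] [-0.11  0.2   0.06] w 0.0487 q6 0.31
need cm [-0.04  0.13  0.26] rv [0.0016 0.0032 0.    ]
```

Call:
play_rows(targets=[[-0.04, 0.03, -0.05, 0.0015, 0.003, -0.03], [-0.03, 0, -0.05, 0, 0, -0.03], [-0.02, 0, -0.04, 0, 0, -0.03]])

```text
time: 17.5
tcp_pos: [0.572, 0.0236, 0.045]
tcp_rot: [0.041, 1.569, -0.396]
ft_force: [-0.5, -0.3, 4.1]
gripper_width: 0.0491
```

```bash
python3 - <<'E'
from h import *
fix([.5717,.0249,.048])
E
```

```text
t 17.5 tcp [0.572  0.0236 0.045 ] jaw -25.02 f [-0.5 -0.3  4.1] [-0.08  0.18  0.06] w 0.0491 q6 0.4
need cm [-0.03  0.13  0.3 ] rv [ 0.0006  0.0014 -0.    ]
```

Call:
play_rows(targets=[[-0.04, 0.03, -0.05, 0, 0, -0.03], [-0.02, 0, -0.04, 0, 0, -0.03]])

```text
time: 17.7
tcp_pos: [0.572, 0.0235, 0.0449]
tcp_rot: [0.064, 1.568, -0.436]
ft_force: [-1.4, -0.3, 3.2]
gripper_width: 0.0492
```

```bash
python3 - <<'E'
from h import *
fix([.5717,.0249,.048])
E
```

```text
t 17.7 tcp [0.572  0.0235 0.0449] jaw -28.67 f [-1.4 -0.3  3.2] [-0.04  0.16 -0.02] w 0.0492 q6 0.47
need cm [-0.03  0.14  0.31] rv [ 0.001   0.0022 -0.    ]
```

Call:
play_rows(targets=[[-0.03, 0.03, -0.04, 0.001, 0.002, -0.03], [-0.02, 0, -0.04, 0, 0, -0.03]])

```text
time: 17.9
tcp_pos: [0.572, 0.0235, 0.0447]
tcp_rot: [0.147, 1.57, -0.417]
ft_force: [-1.4, -1.2, 5.6]
gripper_width: 0.0492
```

```bash
python3 - <<'E'
from h import *
fix([.5717,.0249,.048])
E
```

```text
t 17.9 tcp [0.572  0.0235 0.0447] jaw -32.31 f [-1.4 -1.2  5.6] [-0.07  0.23  0.09] w 0.0492 q6 0.53
need cm [-0.03  0.14  0.33] rv [ 0.0004  0.0008 -0.    ]
```

Call:
play_rows(targets=[[-0.02, 0.02, -0.03, 0, 0, -0.03], [0, 0, -0.03, 0, 0, -0.03]])

```text
time: 18.1
tcp_pos: [0.5719, 0.0235, 0.0447]
tcp_rot: [0.023, 1.57, -0.604]
ft_force: [-1.1, -0.8, 4.2]
gripper_width: 0.0491
```

```bash
python3 - <<'E'
from h import *
fix([.5717,.0249,.048])
E
```

```text
t 18.1 tcp [0.5719 0.0235 0.0447] jaw -35.96 f [-1.1 -0.8  4.2] [-0.02  0.28  0.09] w 0.0491 q6 0.6
need cm [-0.02  0.14  0.33] rv [ 0.0005  0.0007 -0.    ]
```

Call:
play_rows(targets=[[0, 0.02, -0.02, 0, 0, -0.03], [0, 0, -0.02, 0, 0, -0.03]])

```text
time: 18.3
tcp_pos: [0.5719, 0.0236, 0.0447]
tcp_rot: [-0.195, 1.57, -0.886]
ft_force: [0.1, 0.2, 3.8]
gripper_width: 0.0491
```

```bash
python3 - <<'E'
from h import *
fix([.5717,.0249,.048])
E
```

```text
t 18.3 tcp [0.5719 0.0236 0.0447] jaw -39.62 f [0.1 0.2 3.8] [0.02 0.17 0.05] w 0.0491 q6 0.66
need cm [-0.02  0.13  0.33] rv [0.0005 0.0004 0.    ]
```

Call:
play_rows(targets=[[0, 0.01, -0.02, 0, 0, -0.03], [0, 0, -0.01, 0, 0, -0.02]])

```text
time: 18.5
tcp_pos: [0.572, 0.0237, 0.0447]
tcp_rot: [-0.115, 1.571, -0.86]
ft_force: [-0.1, 0.2, 2.2]
gripper_width: 0.049
```

```bash
python3 - <<'E'
from h import *
fix([.5717,.0249,.048])
im=manip.snapshot('wrist');cv2.imwrite('pics/w5.png',im)
E
```

```text
t 18.5 tcp [0.572  0.0237 0.0447] jaw -42.69 f [-0.1  0.2  2.2] [-0.02  0.1   0.07] w 0.049 q6 0.71
need cm [-0.03  0.12  0.33] rv [0.0002 0.0002 0.    ]
```

View pics/w5.png

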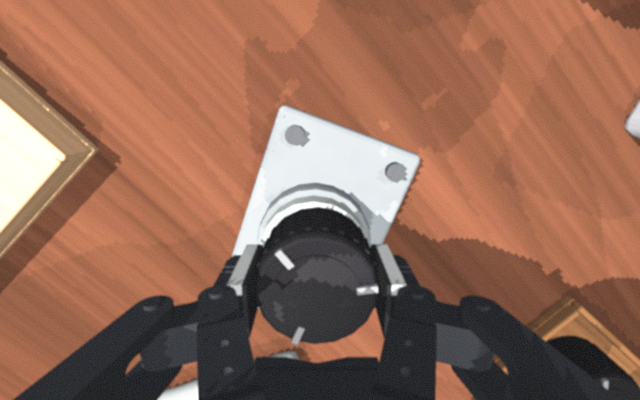

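Call:
play_rows(targets=[[0, 0, 0, 0, 0, 0.05], [0, 0, 0, 0, 0, 0.05], [0, 0, 0, 0, 0, 0.05], [0, 0, 0.01, 0, 0, 0.05]])

```text
time: 18.95
tcp_pos: [0.5718, 0.0246, 0.0447]
tcp_rot: [2.482, 1.569, 1.942]
ft_force: [-1.5, 0.4, 2.0]
gripper_width: 0.0492
```

```bash
cat >> h.py <<'E'
def un():
    s=manip.sense();T=pose(s);a=np.degrees(np.arctan2(T[1,2],T[0,2]))
    fix([.572,.0242,min(.0487,.0448+max(0,a+30)*.0533e-3)])
E
python3 -c "
from h import *
un()"
```

```text
t 18.95 tcp [0.5718 0.0246 0.0447] jaw -30.92 f [-1.5  0.4  2. ] [ 0.07  0.18 -0.06] w 0.0492 q6 0.51
need cm [ 0.02 -0.04  0.01] rv [-0.0018 -0.0007  0.    ]
```

Call:
play_rows(targets=[[0.02, -0.03, 0.02, -0.0018, -0.0007, 0.05], [0, 0, 0.02, 0, 0, 0.05], [0, 0, 0.015, 0, 0, 0.05], [0, 0, 0.015, 0, 0, 0.05]])

```text
time: 19.35
tcp_pos: [0.5712, 0.0248, 0.0453]
tcp_rot: [3.041, 1.569, 2.709]
ft_force: [-0.7, -0.8, 2.8]
gripper_width: 0.049
```

```bash
python3 -c "
from h import *
un()"
```

```text
t 19.35 tcp [0.5712 0.0248 0.0453] jaw -19.02 f [-0.7 -0.8  2.8] [-0.11  0.12 -0.08] w 0.049 q6 0.3
need cm [ 0.08 -0.06  0.  ] rv [-0.0009 -0.002   0.    ]
```

Call:
play_rows(targets=[[0.06, -0.05, 0.015, -0.001, -0.002, 0.05], [0.01, 0, 0.015, 0, 0, 0.05], [0.01, 0, 0.015, 0, 0, 0.05], [0, 0, 0.015, 0, 0, 0.05], [0, 0, 0.015, 0, 0, 0.05]])

```text
time: 19.85
tcp_pos: [0.5712, 0.0248, 0.0461]
tcp_rot: [2.877, 1.569, 2.805]
ft_force: [-0.2, 0.3, 3.3]
gripper_width: 0.0493
```

```bash
python3 -c "
from h import *
un()"
```

```text
t 19.85 tcp [0.5712 0.0248 0.0461] jaw -4.14 f [-0.2  0.3  3.3] [-0.04  0.06 -0.07] w 0.0493 q6 0.04
need cm [ 0.08 -0.06  0.  ] rv [-0.0008 -0.0022  0.    ]
```

Call:
play_rows(targets=[[0.06, -0.05, 0.015, -0.001, -0.002, 0.05], [0.01, 0, 0.015, 0, 0, 0.05], [0.01, 0, 0.015, 0, 0, 0.05], [0, 0, 0.015, 0, 0, 0.05], [0, 0, 0.015, 0, 0, 0.05], [0, 0, 0.015, 0, 0, 0.05]])

```text
time: 20.45
tcp_pos: [0.5712, 0.0247, 0.0471]
tcp_rot: [2.642, 1.568, 2.882]
ft_force: [-0.1, -0.7, 2.2]
gripper_width: 0.0489
```

```bash
python3 -c "
from h import *
un()"
```

```text
t 20.45 tcp [0.5712 0.0247 0.0471] jaw 13.71 f [-0.1 -0.7  2.2] [-0.1  -0.   -0.09] w 0.0489 q6 -0.27
need cm [ 0.08 -0.05  0.  ] rv [-0.0006 -0.0023  0.    ]
```

Call:
play_rows(targets=[[0.06, -0.05, 0.015, -0.001, -0.002, 0.05], [0.01, 0, 0.015, 0, 0, 0.05], [0.01, 0, 0.015, 0, 0, 0.05], [0, 0, 0.015, 0, 0, 0.05], [0, 0, 0.015, 0, 0, 0.05], [0, 0, 0.015, 0, 0, 0.05]])

```text
time: 21.05
tcp_pos: [0.5713, 0.0246, 0.0481]
tcp_rot: [2.382, 1.568, 2.933]
ft_force: [0.0, -0.6, 2.8]
gripper_width: 0.0489
```

```bash
python3 -c "
from h import *
un()"
```

```text
t 21.05 tcp [0.5713 0.0246 0.0481] jaw 31.56 f [ 0.  -0.6  2.8] [-0.   -0.01 -0.05] w 0.0489 q6 -0.58
need cm [ 0.07 -0.04  0.  ] rv [-0.0005 -0.0023  0.    ]
```

Call:
play_rows(targets=[[0.05, -0.03, 0.015, -0.001, -0.002, 0.05], [0.01, 0, 0.015, 0, 0, 0.05], [0.01, 0, 0.015, 0, 0, 0.05], [0, 0, 0.015, 0, 0, 0.04], [0, 0, 0.01, 0, 0, 0]])

```text
time: 21.55
tcp_pos: [0.5713, 0.0247, 0.0487]
tcp_rot: [2.283, 1.569, 3.032]
ft_force: [-0.4, -0.3, 1.0]
gripper_width: 0.0491
```

```bash
python3 -c "
from h import *
un()"
```

```text
t 21.55 tcp [0.5713 0.0247 0.0487] jaw 42.88 f [-0.4 -0.3  1. ] [-0.03  0.01  0.01] w 0.0491 q6 -0.78
need cm [ 0.07 -0.05 -0.  ] rv [-0.0002 -0.0019  0.    ]
```

Call:
play_rows(targets=[[0.03, -0.02, 0.05, 0, -0.002, 0.03], [0, 0, 0.05, 0, 0, 0], [0, 0, 0.08, 0, 0, 0]])

```text
time: 21.85
tcp_pos: [0.5708, 0.0247, 0.0495]
tcp_rot: [2.005, 1.569, 2.781]
ft_force: [-0.2, -0.5, 0.6]
gripper_width: 0.049
```

Call:
play_rows(targets=[[0, 0, 0.15, 0, 0, 0], [0, 0, 0.2, 0, 0, 0], [0, 0, 0.2, 0, 0, 0]])

```text
time: 22.15
tcp_pos: [0.5703, 0.0248, 0.0546]
tcp_rot: [2.102, 1.567, 2.877]
ft_force: [-0.7, -0.7, -0.5]
gripper_width: 0.0489
```

```bash
python3 -c "
from h import *
un()"
```

```text
t 22.15 tcp [0.5703 0.0248 0.0546] jaw 44.36 f [-0.7 -0.7 -0.5] [-0.01 -0.05 -0.01] w 0.0489 q6 -0.81
need cm [ 0.17 -0.06 -0.59] rv [-0.001  -0.0037  0.    ]
```

Call:
play_rows(targets=[[0.1, -0.03, 0.5, 0, -0.003, 0], [0.05, 0, 1.0, 0, 0, 0], [0, 0, 2.0, 0, 0, 0], [0, 0, 3, 0, 0, 0], [-1, 1.5, 2, 0, 0, 0], [-2.2, 3, 0, 0, 0, 0], [-2.2, 3, 0, 0, 0, 0], [-2.2, 3, 0, 0, 0, 0], [-2.2, 3, 0, 0, 0, 0], [-1.5, 2.2, 0, 0, 0, 0], [-0.8, 1, 0, 0, 0, 0], [0, 0, 0, 0, 0, 0]])

```text
time: 23.35
tcp_pos: [0.451, 0.1957, 0.1535]
tcp_rot: [-0.535, 1.555, 0.235]
ft_force: [0.0, 0.0, -0.7]
gripper_width: 0.049
```

```bash
python3 - <<'E'
from h import *
fix([.442,.205,.130])
s=manip.sense();im=manip.snapshot('wrist');np.save('w6.npy',pose(s));cv2.imwrite('pics/w6.png',im)
cv2.imwrite('pics/top1.png',manip.snapshot('top'))
C=cam('wrist',pose(s));print(proj(C,[[.442,.205,.004]]))
E
```

```text
t 23.35 tcp [0.451  0.1957 0.1535] jaw 44.1 f [ 0.   0.  -0.7] [-0.04  0.07  0.01] w 0.049 q6 -0.44
need cm [-0.9   0.93 -2.35] rv [-0.0036  0.0151  0.0001]
[[313.25767475 165.34890424]]
```

View pics/w6.png

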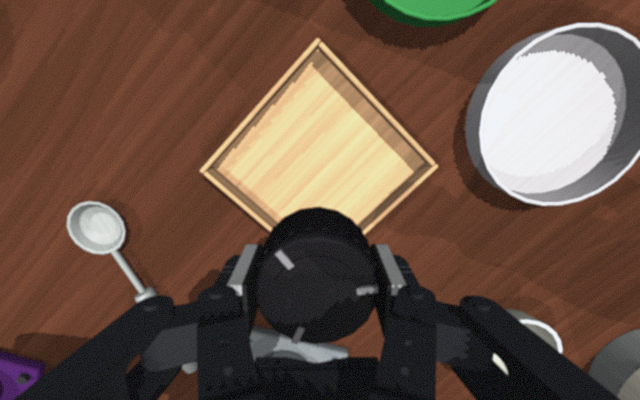

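View pics/top1.png

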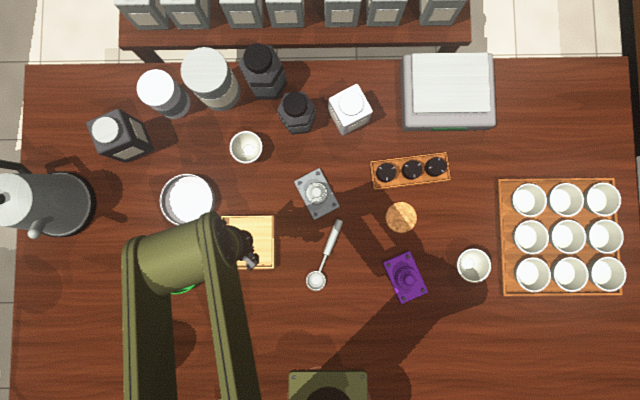

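```bash
python3 - <<'E'
from h import *
C=cam('wrist',np.load('w6.npy'))
P=ray(C,[(202,170),(437,167),(318,40)],.026);print(P,P[:2].mean(0),np.linalg.norm(P[0]-P[1]))
E
```

```text
[[0.37574858 0.1421526  0.026     ]
 [0.51322579 0.27812755 0.026     ]
 [0.3760049  0.2783275  0.026     ]] [0.44448719 0.21014007 0.026     ] 0.19336279035924753
```

Call:
play_rows(targets=[[-0.3, 0.7, -2.5, -0.0036, 0.015, 0], [-0.3, 0.7, -2.5, 0, 0, 0], [0, 0, -2.5, 0, 0, 0], [0, 0, -2.0, 0, 0, 0], [0, 0, -1.0, 0, 0, 0], [0, 0, 0, 0, 0, 0], [0, 0, 0, 0, 0, 0]])

```text
time: 24.15
tcp_pos: [0.4576, 0.2032, 0.047]
tcp_rot: [-0.812, 1.559, -0.053]
ft_force: [0.2, -0.3, -0.3]
gripper_width: 0.0492
```

```bash
python3 - <<'E'
from h import *
fix([.4445,.21,.0095])
E
```

```text
t 24.15 tcp [0.4576 0.2032 0.047 ] jaw 43.49 f [ 0.2 -0.3 -0.3] [-0.    0.03  0.02] w 0.0492 q6 -0.42
need cm [-1.31  0.68 -3.75] rv [0.0006 0.0116 0.    ]
```

Call:
play_rows(targets=[[-0.7, 0.4, 0, 0.0006, 0.0116, 0], [-0.5, 0.2, -0.5, 0, 0, 0], [0, 0, -0.8, 0, 0, 0], [0, 0, -0.8, 0, 0, 0], [0, 0, -0.3, 0, 0, 0], [0, 0, 0, 0, 0, 0]])

```text
time: 24.75
tcp_pos: [0.4469, 0.2104, 0.0241]
tcp_rot: [-0.36, 1.565, 0.399]
ft_force: [0.2, -0.0, -0.7]
gripper_width: 0.0485
```

```bash
python3 - <<'E'
from h import *
fix([.4445,.21,.0095])
E
```

```text
t 24.75 tcp [0.4469 0.2104 0.0241] jaw 43.49 f [ 0.2 -0.  -0.7] [ 0.02  0.03 -0.01] w 0.0485 q6 -0.41
need cm [-0.24 -0.04 -1.46] rv [-0.0022  0.0052  0.    ]
```

Call:
play_rows(targets=[[-0.15, 0, -0.5, -0.002, 0.005, 0], [0, 0, -0.4, 0, 0, 0], [0, 0, -0.2, 0, 0, 0], [0, 0, -0.1, 0, 0, 0], [0, 0, 0, 0, 0, 0]])

```text
time: 25.25
tcp_pos: [0.4455, 0.2104, 0.0108]
tcp_rot: [2.578, 1.57, -2.946]
ft_force: [-0.6, -0.3, -0.5]
gripper_width: 0.0489
```

```bash
python3 - <<'E'
from h import *
fix([.4445,.21,.009])
E
```

```text
t 25.25 tcp [0.4455 0.2104 0.0108] jaw 43.49 f [-0.6 -0.3 -0.5] [0.02 0.   0.02] w 0.0489 q6 -0.4
need cm [-0.1  -0.04 -0.18] rv [ 0.0001 -0.0005  0.    ]
```

Call:
play_rows(targets=[[0, 0, -0.1, 0, 0, 0], [0, 0, -0.08, 0, 0, 0], [0, 0, -0.05, 0, 0, 0], [0, 0, 0, 0, 0, 0]])

```text
time: 25.65
tcp_pos: [0.4459, 0.2105, 0.0088]
tcp_rot: [-0.245, 1.57, 0.514]
ft_force: [0.7, 0.1, -1.5]
gripper_width: 0.0488
```

```bash
python3 - <<'E'
from h import *
fix([.4445,.21,.0087])
E
```

```text
t 25.65 tcp [0.4459 0.2105 0.0088] jaw 43.48 f [ 0.7  0.1 -1.5] [ 0.02 -0.08 -0.  ] w 0.0488 q6 -0.4
need cm [-0.14 -0.05 -0.01] rv [-0.0002  0.0004  0.    ]
```

Within a fraction of a millimetre of the floor; a last touch, then release.

Call:
play_rows(targets=[[0, 0, -0.05, 0, 0, 0], [0, 0, 0, 0, 0, 0]])

```text
time: 25.85
tcp_pos: [0.446, 0.2106, 0.0088]
tcp_rot: [-0.313, 1.57, 0.446]
ft_force: [0.4, 0.9, -0.2]
gripper_width: 0.0488
```

Call:
play_rows(targets=[[0, 0, 0, 0, 0, 0], [0, 0, 0, 0, 0, 0], [0, 0, 0, 0, 0, 0], [0, 0, 0, 0, 0, 0], [0, 0, 0, 0, 0, 0], [0, 0, 0, 0, 0, 0]], claw=0)

```text
time: 26.45
tcp_pos: [0.4463, 0.2107, 0.0087]
tcp_rot: [-0.363, 1.569, 0.396]
ft_force: [0.2, -0.5, 0.1]
gripper_width: 0.0853
```

Call:
play_rows(targets=[[0, 0, 1.0, 0, 0, 0], [0, 0, 2.5, 0, 0, 0], [0, 0, 4, 0, 0, 0], [0, 0, 4, 0, 0, 0], [0, 0, 3, 0, 0, 0], [0, 0, 0, 0, 0, 0], [0, 0, 0, 0, 0, 0]])

```text
time: 27.15
tcp_pos: [0.4443, 0.2099, 0.1621]
tcp_rot: [-0.292, 1.57, 0.467]
ft_force: [-0.7, -0.4, -0.8]
gripper_width: 0.0851
```

```bash
python3 - <<'E'
from h import *
fix([.4445,.21,.15])
s=manip.sense();T=pose(s);im=manip.snapshot('wrist');cv2.imwrite('pics/w7.png',im)
c=proj(cam('wrist',T),[.4455,.2105,.038])[0];print(c)
print(*bars(im,T,.038,c,45,130),sep='\n')
t=manip.snapshot('top');cv2.imwrite('pics/top2.png',t)
E
```

```text
t 27.15 tcp [0.4443 0.2099 0.1621] jaw 43.48 f [-0.7 -0.4 -0.8] [-0.05 -0.03 -0.01] w 0.0851 q6 -0.4
need cm [ 0.02  0.01 -1.21] rv [-0.0003  0.0006  0.    ]
[316.98666067 188.7125259 ]
[0.4470489  0.21051428 0.038     ]
[171.11840558  50.67725671 -69.11574544]
[0.01957872 0.01958403 0.01945066]
[(array([303.7, 171.6]), np.int32(28)), (array([341.9, 187.1]), np.int32(26)), (array([309.5, 210.5]), np.int32(22))]
(289, 155, 59, 62)
2769.0
```

View pics/w7.png

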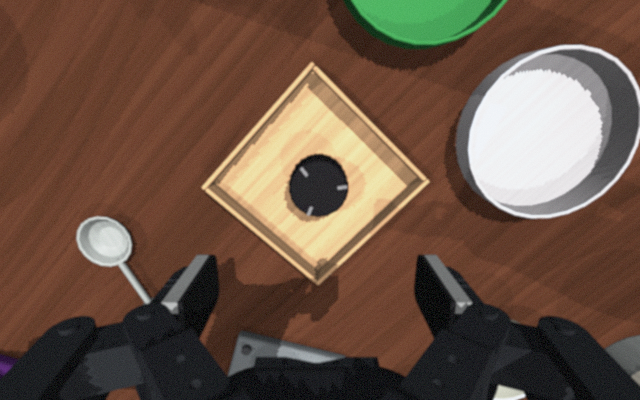

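View pics/top2.png

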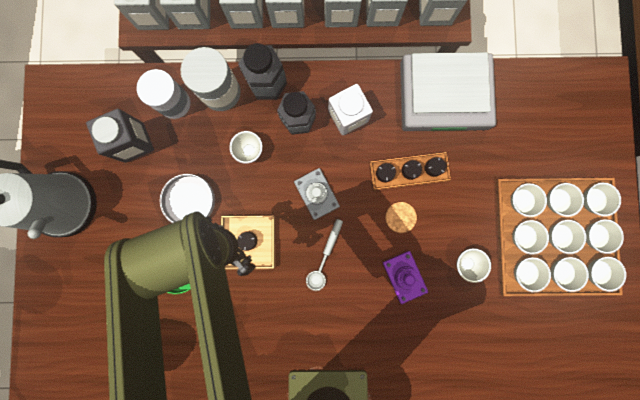

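The wrist picture shows the cap upright in the middle of the square tray at (318,186), bars on top. In the top view nothing else has moved, and the gripper is clear.

```bash
python3 -c "
from rig import manip
print(manip.close_job())"
```

```text
the job is handed in; nothing more can be done
None
```

I screwed the pad cap onto the steel gauge, found it sound, took it off again and set it down in the square wooden tray. I handed the job in at about 27 s.

**Feeling the fit:** I put the cap on with its lugs 25° counter-clockwise from the thread starts and turned it clockwise through about 87°. It passed the 45–51° range where a faulty cap stops without any torque rise. It went down about 4.0 mm, then stayed level from about 77° on. By my grip-height estimate the rim was then on the shoulder. I did not turn on until it tightened. The highest vertical force I read was about 6 N, and the grey bars showed the cap had not slipped in the fingers.

**Last checks:**
- The cap stands upright with its axis about 2.6 mm from the tray centre.
- The gripper is open and clear, with its tips about 12 cm above the cap.
- By eye in the top picture, the other three caps, the tins, the bowls and the spoon look unmoved. I did not measure this.

**Disagreements:** The two wrist views of the gauge differed by about 1.5 mm, so I aimed between them. The top camera was 3–5 mm off the wrist camera at the pad and the tray, so I used the wrist camera there.

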